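Lock the junction-box cover with the blade key

ROBOT

A 6-joint arm with a two-finger parallel gripper is mounted at the origin on the work surface. World frame = base frame: x ahead of the robot, y to its left, z up, the work surface at z = 0. Lengths are in m, angles in rad, forces in N, time in s.
With the tool pointing down it reaches from about 0.25 to 0.725 m from the base axis. Payload 4 kg.
Tool frame: the origin (TCP) lies midway between the tips of the shut fingers; the grasp point (between the pads) lies 19 mm behind it; z points along the fingers, y is the direction in which the jaws open and shut (so a half turn about z gives the same grasp; the last joint's range is limited). The gripper opens to 85 mm and grips with 20 to 120 N. Pads are 22 mm wide; open, the fingers measure 114 mm over their backs; the gripper's body (76 mm by 85 mm) begins 54 mm behind the grasp point. The pads swing forward as they close: fully open they stand 13 mm farther back than shut.
Start: joints at [-1.104, 0.241, 0.005, 1.335, 0, 1.571], TCP at [0.225, -0.447, 0.231] pointing down, gripper open.
Joint ranges: [-2.72, 2.72], [-1.05, 1.87], [-1.09, 1.28], [-1.99, 2.15], [-1.42, 1.44], [-3.14, 3.14]. Speed limits (rad/s): [2.79, 2.79, 3.14, 3.14, 3.14, 3.14].

INTERFACE

Orientations are given as a unit quaternion [x, y, z, w].
In Python, from workcell import bot, vision gives the robot as it stands. The module is installed in compiled form; this text tells all that it offers.
- The arm moves only by the tool send_rows, never from a script. Its argument "targets" is a list that holds one entry, the list of rows, each a list of 5 numbers: the shift along the world's x, y, z in cm, then the turn about the world's z in rad, then the finger opening in cm, from 0 to 8.54. A call has 1 to 12 rows; each row is the pose to reach, as a shift and turn from the pose commanded when the call began; what a row does not reach only later rows make up. A row lasts 1/8 s, in which the tool goes at most 62.5 mm and 10.7 degrees, less where a joint would pass 70% of its speed; a pose out of reach is approached as far as the arm can. A call with a gripper value outside its range is refused whole. The fingers move at their own pace and stop on an object; the grip force is fixed at half the most. Time passes only in rows, so rows that repeat a pose let the fingers close. It gives the time, the measured TCP pose, the force and the opening at its end, in the units of the state.
- bot.get_obs(): the state, without advancing time (a new reading comes with each control period).
- vision.camera(name): name is "scene" or "top" or "wrist"; returns the picture (480x640x3 uint8, red, green, blue); there is no depth.
- vision.get_calibration(name): a dict with "vertical_fov" (degrees; the focal length in pixels is half the picture's height over the tangent of half this angle, whatever the lens; pixels are square), "cx", "cy" (the principal point, pixels), "rvec" (rotation vector, rad) and "tvec" (3), from world to camera coordinates, as OpenCV has them; the wrist camera has in their place "T_tool_cam" (4x4, takes a point from camera to tool coordinates, whose origin is the TCP and whose axes are the flange's). Camera axes: x right, y down, z forward; pixel columns grow to the right and rows downward; lengths in m; the calibration is good to about 2 mm. The wrist camera is an equidistant fisheye: a pixel r from the principal point sees the ray r / f radians off the axis. A picture is of the moment at which its call begins: read the wrist's pose just before it. get_calibration takes no time and is no camera call.
- bot.job_done(): hands the job in, once; it reports no verdict.
Trained networks look in the newest picture that a camera, given by its name, has taken for a name from the list of things; names that differ only in an ending like _2 or _b are one class to them, and where a whole thing is asked for, a point or a joint stands for the part that bears it (a point fixed in the world has none). Each returns a list of dicts, best first, with "score" (0 to 1); they miss things now and then, are a little off and sometimes report something else, mostly with a low value. They report only what shows in the picture. A call takes as long as a camera call.
- vision.boxes_of(target, camera): "uv" ([column, row] in pixels, amid what is visible of it).
The state is a dict: "clock": time; "joint_pos": joint angles; "joint_vel": joint speeds; "tau": joint torques, N m; "eef_pos": TCP position; "tool_rot": TCP orientation; "ft_force": force on the tool from outside, world axes, zero at the start; "ft_torque": the same for the moment, N m; "grip_width": finger opening in m.
Only numpy, scipy, OpenCV 4.12 (cv2) and the standard library are available. Lean on these libraries where they do the work, as an engineer would, in place of code of your own. Each camera call takes 0.05 s, during which the arm holds its last target.

TASK

The cover of the grey junction box has two slotted quarter-turn locks, and one of them is still open: its slot lies across the box instead of along its length. Take the flat-bladed key (the one with the oblong handle) from the wooden rack, put its blade down into the open lock's slot and turn it a quarter turn clockwise, seen from above, until the lock comes to its stop. Let go, leaving the key standing upright in the slot, and leave the other lock shut.

Things in the scene. Friction and masses are not known exactly. Their poses are not given: they have to be found in the camera images.
- key_grip (a point): Flat-bladed key, upright in the rack (top at 60 mm; lift 40 mm to clear). Point: centre of its black oblong handle, 44 mm along x, 24 along y (grip across y), 46 high; z up. 37 mm below: underside of a round flange (dia. 52, 6 thick). Steel blade, 46 wide along x, 6 thick, ends 61 mm below. 160 g. The round-knobbed pin key 110 mm away is not needed.
- slot_a (a point): Open lock: round slotted turn-piece, bright metal jaws, dia. 66 mm, 40 mm tall, on the grey box's 168 x 278 mm cover (top at 70 mm). Point: middle of the slot at the jaws' tops; z up, x along the slot, turning with it. Slot 12 mm wide, chamfered to 22 at the top, 26 deep, ends open. Key fully in: its flange rests on the jaws, handle centre 37 mm above this point.
- cam_a (a joint): Turn of the open lock: 0 to 0.2 rad at the start (slot across the box), 1.571 at its stop (seated, slot along the box's length); grows clockwise seen from above. Turns against a steady friction of 0.12 N m and stays where left. The blade has about 0.13 rad of play in the slot each way.
- cam_b (a joint): Turn of the other lock, of the same make, 170 mm along the cover from the open one: already seated at about 1.57 rad (slot along the box's length), and to stay so.

How it is judged:
By the outcome, as a careful person would: the job done as asked, in the order asked, and still so for the second after the job is handed in, with the robot touching nothing.
It also fails if it takes over 42 s, if anything falls off the work surface, if the arm or the gripper's body presses on something with over 40 N, if the wrist force passes 120 N, or if a joint passes its speed limit or range.

## Working session

There is one attempt and no reset: what is moved stays moved. The work goes in short steps, Python scripts to look and compute and a tool call to move; the robot and the scene stay as the last step left them, time stands still between calls to the robot, and variables do not carry over. Pictures are saved under pics/ and viewed, and the job is handed in when it is done.

Besides the shell and the picture viewer there is one more tool, called as name(argument=value, ...), one argument or row to a line, values as JSON. send_rows: Moves the arm, as the interface text tells. Its arguments: {"type":"object","properties":{"targets":{"type":"array"}},"required":["targets"]}

```bash
mkdir -p pics; cat > h.py <<'E'
import numpy as np,cv2
from scipy.spatial.transform import Rotation as R
from workcell import bot,vision
def save(n,img): cv2.imwrite(f'pics/{n}.png',img[:,:,::-1])
def ray(name,uv,obs=None):
    c=vision.get_calibration(name); f=240/np.tan(np.radians(c['vertical_fov'])/2)
    d=np.array([(uv[0]-c['cx'])/f,(uv[1]-c['cy'])/f])
    if name=='wrist':
        T=np.array(c['T_tool_cam']); r=np.hypot(*d); 
        v=np.array([d[0]/r*np.sin(r),d[1]/r*np.sin(r),np.cos(r)]) if r>1e-9 else np.array([0,0,1.])
        Rt=R.from_quat(obs['tool_rot']).as_matrix()
        return np.array(obs['eef_pos'])+Rt@T[:3,3], Rt@T[:3,:3]@v
    Rm=R.from_rotvec(np.ravel(c['rvec'])).as_matrix(); t=np.ravel(c['tvec'])
    v=Rm.T@np.array([d[0],d[1],1]); return -Rm.T@t, v/np.linalg.norm(v)
def atz(name,uv,z,obs=None):
    o,v=ray(name,uv,obs); return o+v*(z-o[2])/v[2]
def tri(rays):
    A=np.zeros((3,3));b=np.zeros(3)
    for o,v in rays:
        P=np.eye(3)-np.outer(v,v);A+=P;b+=P@o
    x=np.linalg.solve(A,b); return x,[np.linalg.norm((np.eye(3)-np.outer(v,v))@(x-o)) for o,v in rays]
E
python3 - <<'E'
from h import *
o=bot.get_obs();print(o)
for n in('scene','top','wrist'):
    save(n+'0',vision.camera(n)); c=vision.get_calibration(n);print(n,c)
    for t in('key_grip','slot_a'):
        print(n,t,[(np.round(d['uv'],1),round(d['score'],2)) for d in vision.boxes_of(t,n)])
E
```

```text
{'clock': 0.0, 'joint_pos': array([-1.10400096e+00,  2.41382139e-01,  3.72447574e-03,  1.33520509e+00,
       -3.03169830e-07,  1.57080601e+00]), 'joint_vel': array([-3.56541109e-04, -4.55667430e-04, -9.50157146e-04, -4.15518675e-04,
        3.38520568e-04,  1.43626826e-05]), 'tau': array([ 7.53433997e-04, -3.72318578e+01,  2.52408582e+01,  1.68231520e-02,
        1.59944721e-04,  8.95713413e-06]), 'eef_pos': array([ 0.22472798, -0.44594133,  0.23042846]), 'tool_rot': array([ 9.72886782e-01,  2.31279575e-01, -2.39118828e-04, -1.00516422e-03]), 'ft_force': array([0.50815085, 0.09924582, 0.19039443]), 'ft_torque': array([ 0.00573065,  0.00671462, -0.06078708]), 'grip_width': 0.08517420037116187}
scene {'vertical_fov': 53.4596733855193, 'cx': 322.35562924571366, 'cy': 236.75398667598597, 'rvec': array([ 2.10432877,  0.64808799, -0.32565999]), 'tvec': array([-0.45730865, -0.06056241,  1.10450051])}
scene key_grip [(array([183. , 357.8]), 0.89)]
scene slot_a [(array([319.1, 245.1]), 0.77)]
top {'vertical_fov': 46.695227620926204, 'cx': 313.2436490847665, 'cy': 232.17903284755016, 'rvec': array([ 2.21424176, -2.16525304,  0.0768079 ]), 'tvec': array([-0.02554438,  0.54347859,  1.12401969])}
top key_grip [(array([442.9, 251.7]), 0.8)]
top slot_a [(array([278.5, 239.4]), 0.87)]
wrist {'vertical_fov': 65.70646984690485, 'cx': 322.8703813794433, 'cy': 241.78473216619673, 'T_tool_cam': array([[-5.47377218e-04, -9.45503623e-01, -3.25611117e-01,
         8.43238868e-02],
       [ 9.99999315e-01, -8.54394061e-04,  7.99898477e-04,
        -2.25668688e-04],
       [-1.03450711e-03, -3.25610456e-01,  9.45503443e-01,
        -1.42888640e-01],
       [ 0.00000000e+00,  0.00000000e+00,  0.00000000e+00,
         1.00000000e+00]])}
wrist key_grip []
wrist slot_a []
```

View pics/top0.png

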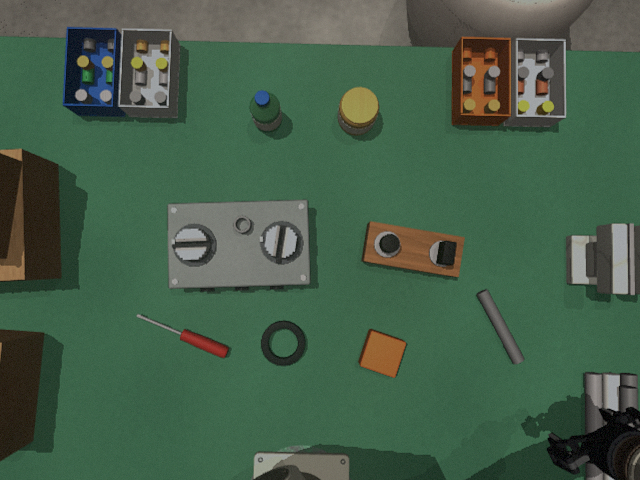

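View pics/scene0.png

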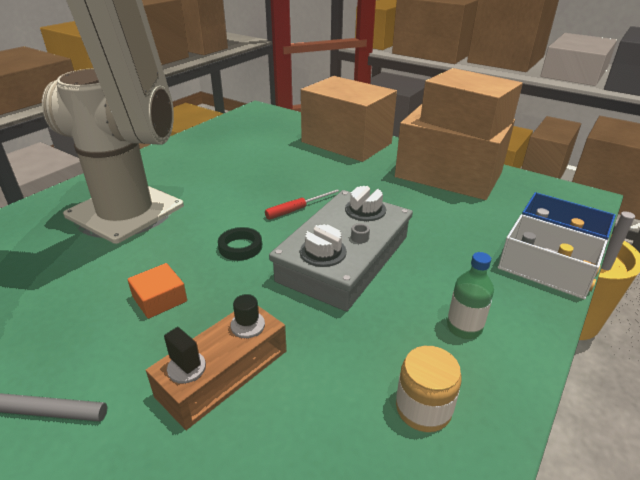

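```bash
python3 - <<'E'
from h import *
print(tri([ray('scene',(183,357.8)),ray('top',(442.9,251.7))]))
print(tri([ray('scene',(319.1,245.1)),ray('top',(278.5,239.4))]))
i=cv2.imread('pics/top0.png');a=i[160:330,200:400];b=i[200:310,390:490]
cv2.imwrite('pics/topA.png',cv2.resize(i[180:310,230:480],(800,416),interpolation=cv2.INTER_CUBIC))
E
```

```text
(array([ 0.50584953, -0.26688863,  0.08193514]), [np.float64(0.0024549306858839643), np.float64(0.0024549306858840454)])
(array([0.51850183, 0.04936244, 0.08711656]), [np.float64(0.006767539503965058), np.float64(0.006767539503965114)])
```

View crop.

View pics/topA.png

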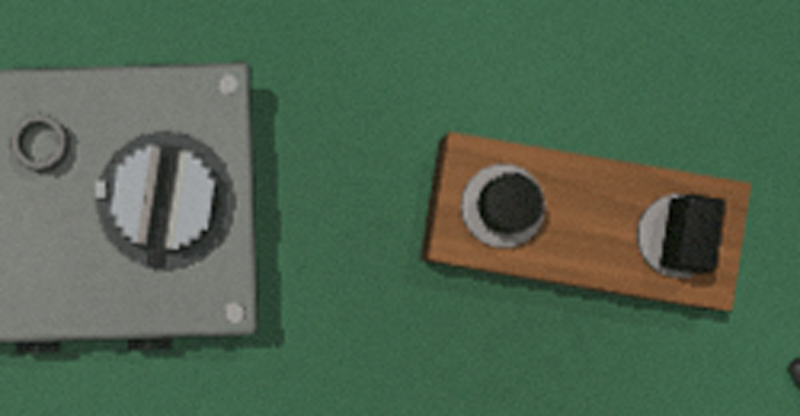

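```bash
python3 - <<'E'
from h import *
for n,p,z in(('box TL',(169,203),.07),('box TR',(308,201),.07),('box BR',(310,287),.07),('box BL',(169,288),.07),('slot',(281,241),.1),('slotb',(191,243),.1),('rackTL',(370,222),.04),('rackTR',(464,236),.04),('rackBR',(459,277),.04),('rackBL',(363,263),.04),('pin',(389,243),.08)):
    print(n,atz('top',p,z))
E
```

```text
box TL [0.59152316 0.27136743 0.07      ]
box TR [ 0.60170215 -0.00152302  0.07      ]
box BR [ 0.43336699 -0.00926258  0.07      ]
box BL [0.42538511 0.26483991 0.07      ]
slot [0.52028676 0.0478906  0.1       ]
slotb [0.51263889 0.2188455  0.1       ]
rackTL [ 0.56561656 -0.12733743  0.04      ]
rackTR [ 0.54158845 -0.31733097  0.04      ]
rackBR [ 0.45895553 -0.3076462   0.04      ]
rackBL [ 0.48270822 -0.11455821  0.04      ]
pin [ 0.52208456 -0.16063895  0.08      ]
```

send_rows(
  targets=[
    [[4,3,0,-0.1,8.5],[9,6,0,-0.2,8.5],[14,9,0,-0.35,8.5],[19,12,0,-0.5,8.5],[22,15,0,-0.57,8.5],[22,17,0,-0.57,8.5],[22,17,0,-0.57,8.5]],
  ],
)

```text
clock: 1.32
eef_pos: [0.4445, -0.2753, 0.2313]
tool_rot: [0.999, -0.05, -0.0, -0.0]
ft_force: [0.5, 1.3, 0.2]
grip_width: 0.085
```

```bash
cat > look.py <<'E'
from h import *
import sys,pickle
n=sys.argv[1]
o=bot.get_obs();img=vision.camera('wrist');save(n,img);pickle.dump(o,open(n+'.pkl','wb'))
r=R.from_quat(o['tool_rot']).as_matrix()
print(round(o['clock'],2),np.round(o['eef_pos'],4),'xang',np.degrees(np.arctan2(r[1,0],r[0,0])),'z',np.round(r[:,2],3),np.round(o['joint_pos'],2),np.round(o['ft_force'],1),np.round(o['ft_torque'],2),o['grip_width'])
for t in sys.argv[2:]:
    print(t,[(np.round(d['uv'],1),round(d['score'],2)) for d in vision.boxes_of(t,'wrist')])
E
python3 look.py w1 key_grip
```

```text
1.32 [ 0.4445 -0.2753  0.2313] xang -5.764791832488092 z [-0.001  0.    -1.   ] [-0.55  0.29  0.07  1.35 -0.    2.69] [0.5 1.3 0.2] [-0.01  0.09 -0.  ] 0.08495484682980764
key_grip [(array([306. , 152.8]), 0.92)]
```

View pics/w1.png

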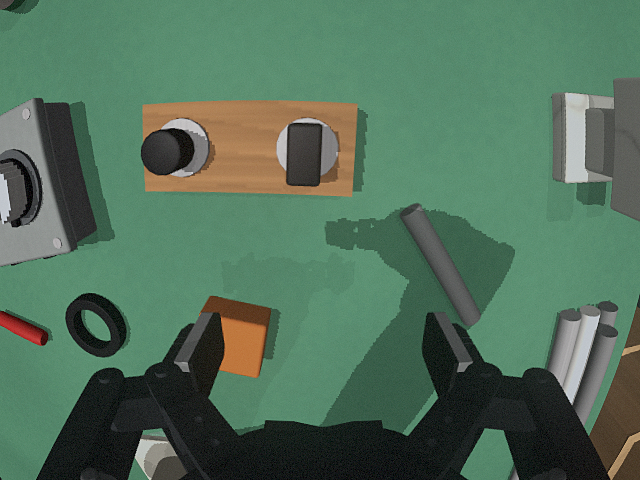

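```bash
python3 - <<'E'
from h import *
import pickle
o=pickle.load(open('w1.pkl','rb'))
for p in((289,124),(320,124),(321,185),(287,185)): print(atz('wrist',p,.12,o))
print(tri([ray('wrist',(306,152.8),o),ray('scene',(183,357.8)),ray('top',(442.9,251.7))]))
print(tri([ray('wrist',(305,150),o),ray('scene',(181,350)),ray('top',(446,252.5))]))
E
```

```text
[ 0.52705452 -0.26054279  0.12      ]
[ 0.52472672 -0.28131771  0.12      ]
[ 0.48267425 -0.27768775  0.12      ]
[ 0.48518366 -0.25421364  0.12      ]
(array([ 0.50458428, -0.26708274,  0.0812692 ]), [np.float64(0.0020182654177408953), np.float64(0.0015711042480024934), np.float64(0.0034688272684042835)])
(array([ 0.50541671, -0.26811647,  0.09798884]), [np.float64(0.0008861471460602626), np.float64(0.0013778389291688113), np.float64(0.0009710495214228447)])
```

send_rows(
  targets=[
    [[0.5,0.2,0,0.18,8.5],[1,0.4,0,0.36,8.5],[1.5,0.6,0,0.54,8.5],[2,0.8,0,0.72,8.5],[2.5,1,0,0.9,8.5],[3,1,0,1.08,8.5],[3.5,1,0,1.26,8.5],[4,1,0,1.44,8.5],[4.5,1,0,1.62,8.5],[5,1,0,1.8,8.5],[5.5,1,0,1.98,8.5],[6,1,0,2.16,8.5]],
  ],
)

```text
clock: 2.92
eef_pos: [0.5042, -0.2682, 0.2315]
tool_rot: [0.515, 0.857, -0.0, 0.0]
ft_force: [0.2, -0.6, -0.0]
grip_width: 0.0849
```

send_rows(
  targets=[
    [[0,0,0,0.18,8.5],[0,0,0,0.36,8.5],[0,0,0,0.54,8.5],[0,0,0,0.72,8.5],[0,0,0,0.9,8.5],[0,0,0,0.98,8.5],[0,0,0,0.98,8.5]],
  ],
)

```text
clock: 3.8
eef_pos: [0.5042, -0.2679, 0.2315]
tool_rot: [0.054, 0.999, -0.0, 0.0]
ft_force: [0.6, -0.4, -0.4]
grip_width: 0.0851
```

```bash
python3 look.py w2 key_grip
```

```text
3.8 [ 0.5042 -0.2679  0.2315] xang 173.80771087899265 z [ 0. -0. -1.] [-0.49  0.38  0.2   1.39 -0.   -0.38] [ 0.6 -0.4 -0.4] [0.03 0.02 0.03] 0.08509590234086638
key_grip [(array([323.6, 221.1]), 0.69)]
```

View pics/w2.png

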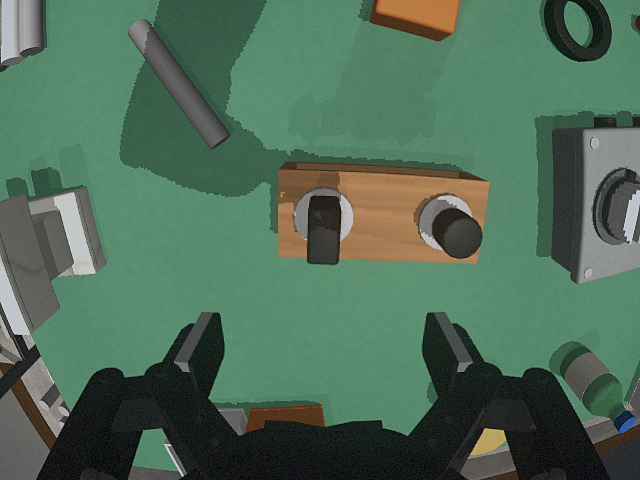

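```bash
python3 - <<'E'
from h import *
import pickle
i=cv2.imread('pics/w2.png');cv2.imwrite('pics/w2c.png',cv2.resize(i[150:280,260:420],(800,650)[:2] if 0 else (736,598),interpolation=cv2.INTER_CUBIC))
E
```

```text
(no output)
```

View pics/w2c.png

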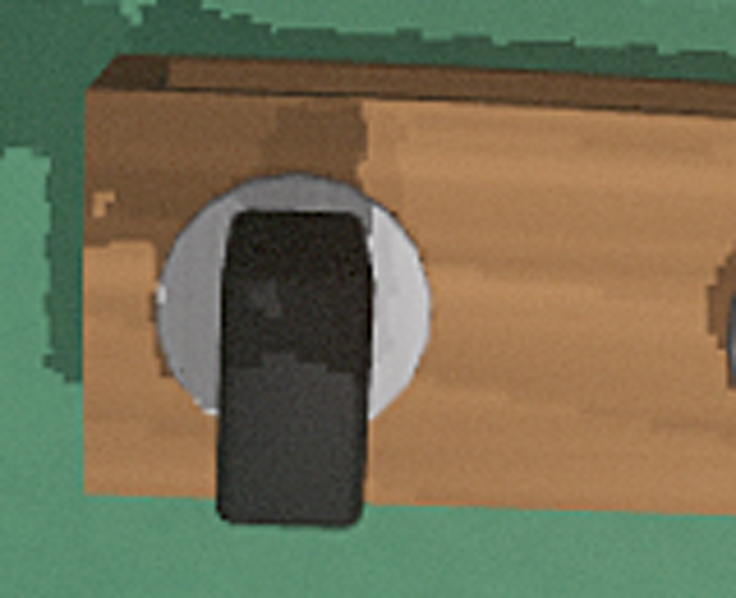

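```bash
python3 - <<'E'
from h import *
import pickle
o=pickle.load(open('w2.pkl','rb'));o1=pickle.load(open('w1.pkl','rb'))
f=lambda x,y:(x/4.6+260-.4,y/4.6+150-.4)
for n,p,z in(('BL',(217,522),.12),('BR',(363,522),.12),('UL',(224,262),.12),('UR',(372,262),.12),('fl',(294,308),.066),('fl',(294,308),.06)):
    print(n,atz('wrist',f(*p),z,o))
# height of top face: bottom edge mid in w2 (+x side), and +x edge mid in w1
print(tri([ray('wrist',f(290,522),o),ray('wrist',(304.5,124),o1)]))
E
```

```text
BL [ 0.5234244  -0.28196075  0.12      ]
BR [ 0.52596289 -0.25860308  0.12      ]
UL [ 0.48093656 -0.27565697  0.12      ]
UR [ 0.4833806 -0.2531477  0.12     ]
fl [ 0.50398664 -0.26734408  0.066     ]
fl [ 0.50561131 -0.2675155   0.06      ]
(array([ 0.52530603, -0.27071777,  0.11826231]), [np.float64(0.00036800203466519235), np.float64(0.00036800203466530186)])
```

send_rows(
  targets=[
    [[0,0.05,-4,-0.026,8.5],[0,0.05,-8,-0.026,8.5],[0,0.05,-11,-0.026,8.5],[0,0.05,-13.5,-0.026,8.5],[0,0.05,-15.2,-0.026,8.5],[0,0.05,-15.2,-0.026,8.5],[0,0.05,-15.2,-0.026,1.5],[0,0.05,-15.2,-0.026,1.5],[0,0.05,-15.2,-0.026,1.5],[0,0.05,-15.2,-0.026,1.5],[0,0.05,-15.2,-0.026,1.5]],
  ],
)

```text
clock: 5.28
eef_pos: [0.5056, -0.2664, 0.0802]
tool_rot: [0.065, 0.998, -0.0, 0.001]
ft_force: [0.2, -0.8, 4.1]
grip_width: 0.0237
```

```bash
python3 look.py w3
```

```text
5.28 [ 0.5056 -0.2664  0.0802] xang 172.49871752184362 z [ 0.002 -0.001 -1.   ] [-0.48  0.48 -0.05  1.04 -0.   -0.35] [ 0.2 -0.8  4.1] [-0.05  0.06 -0.04] 0.02373579993411927
```

View pics/w3.png

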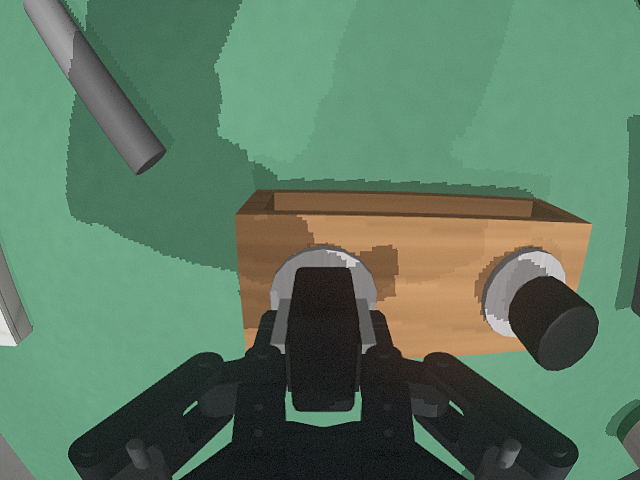

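send_rows(
  targets=[
    [[0,0,2,0,1.5],[0,0,5,0,1.5],[0,0,9,0,1.5],[0,0,13,0,1.5],[2,5,13,0,1.5],[4,10.5,13,0,1.5],[6,16,13,0,1.5],[8,21.5,13,0,1.5],[8,26,13,0,1.5],[8,26,13,0,1.5]],
  ],
)

```text
clock: 6.58
eef_pos: [0.5843, -0.0024, 0.208]
tool_rot: [0.062, 0.998, 0.0, -0.001]
ft_force: [-0.3, -0.4, -1.9]
grip_width: 0.0235
```

```bash
python3 look.py w4 slot_a
```

```text
6.58 [ 0.5843 -0.0024  0.208 ] xang 172.8366643569844 z [-0.003  0.001 -1.   ] [-0.    0.42  0.2   1.35  0.    0.12] [-0.3 -0.4 -1.9] [-0.1   0.   -0.02] 0.02347425035108413
slot_a [(array([381.8, 137.2]), 0.74)]
```

View pics/w4.png

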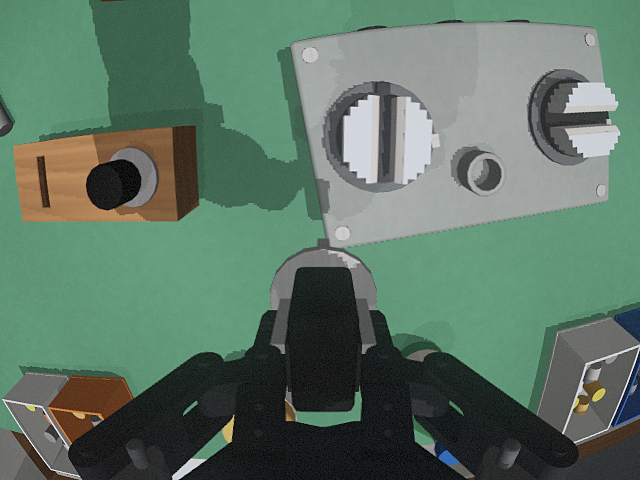

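send_rows(
  targets=[
    [[0.5,3,0,0,1.5],[1,5,0,0,1.5],[1,5,0,0,1.5]],
  ],
)

```text
clock: 7.05
eef_pos: [0.5952, 0.0443, 0.209]
tool_rot: [0.065, 0.998, -0.0, -0.0]
ft_force: [0.5, 0.6, -2.1]
grip_width: 0.0236
```

```bash
python3 look.py w5 slot_a; python3 - <<'E'
import cv2
i=cv2.imread('pics/w5.png');cv2.imwrite('pics/w5c.png',cv2.resize(i[60:220,230:430],(800,640),interpolation=cv2.INTER_CUBIC)[:600])
i=cv2.imread('pics/w4.png');cv2.imwrite('pics/w4c.png',cv2.resize(i[70:210,290:470],(720,560),interpolation=cv2.INTER_CUBIC))
E
```

```text
7.05 [0.5952 0.0443 0.209 ] xang 172.5575969265548 z [-0. -0. -1.] [ 0.07  0.44  0.24  1.37 -0.    0.2 ] [ 0.5  0.6 -2.1] [-0.01  0.01 -0.01] 0.023565370688522085
slot_a [(array([311.9, 127.6]), 0.7)]
```

View pics/w5c.png

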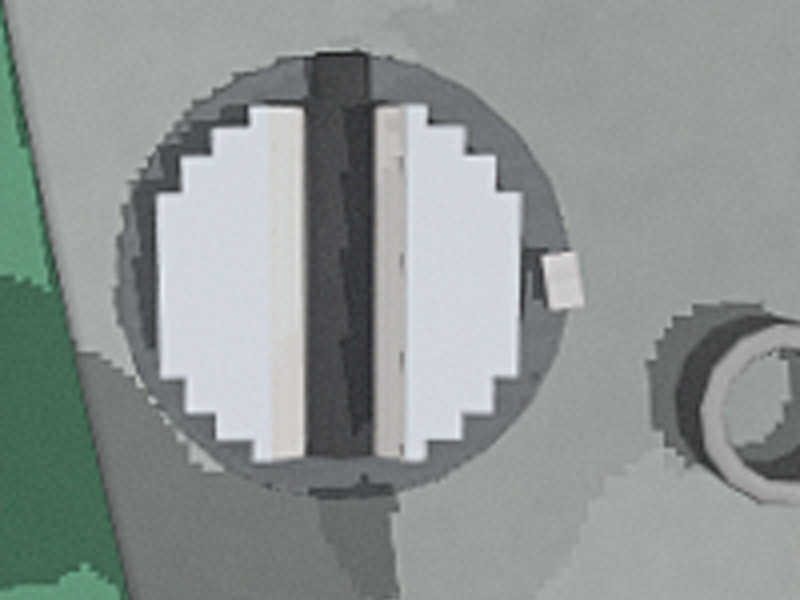

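View pics/w4c.png

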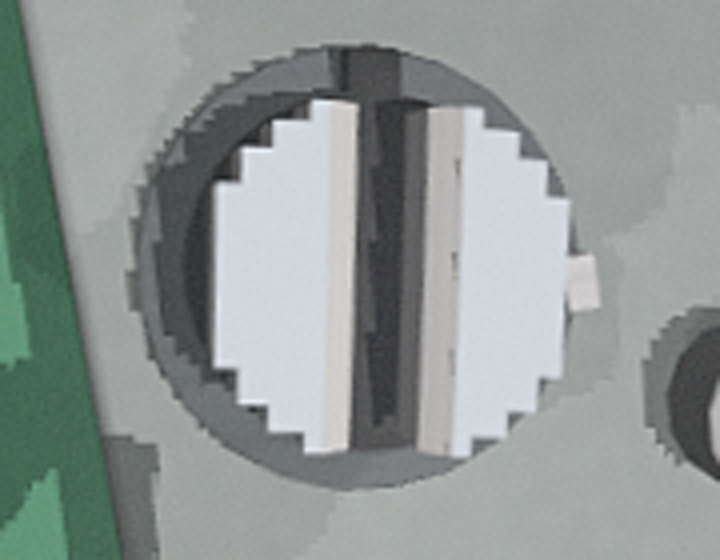

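```bash
python3 - <<'E'
from h import *
import pickle
o5=pickle.load(open('w5.pkl','rb'));o4=pickle.load(open('w4.pkl','rb'))
f5=lambda p:(p[0]/4+230-.4,p[1]/4+60-.4); f4=lambda p:(p[0]/4+290-.4,p[1]/4+70-.4)
P5=[(267,105),(272,462),(407,105),(407,462)];P4=[(333,100),(323,453),(463,107),(452,457)]
X=[]
for a,b in zip(P5,P4):
    x,r=tri([ray('wrist',f5(a),o5),ray('wrist',f4(b),o4)]);X.append(x);print(x,r)
X=np.array(X);print('mean',X.mean(0))
for f,P,o in((f5,P5,o5),(f4,P4,o4)):
    Y=np.array([atz('wrist',f(p),.11,o) for p in P]);m=Y.mean(0)
    d=Y[0]+Y[2]-Y[1]-Y[3];print(m,'angle',np.degrees(np.arctan(d[1]/d[0])),'len',np.linalg.norm(d)/2)
for n in'AB':
    pass
# lock tops from fixed cams
print(atz('top',(281.2,241),.11))
i=cv2.imread('pics/w5.png');cv2.imwrite('pics/w5k.png',cv2.resize(i[230:430,220:430],(630,600),interpolation=cv2.INTER_CUBIC))
T=vision.camera('top');save('t5',T);S=vision.camera('scene');save('s5',S)
cv2.imwrite('pics/s5c.png',cv2.resize(S[100:330,230:480,::-1],(652,600),interpolation=cv2.INTER_CUBIC))
E
```

```text
[0.48902099 0.04153504 0.11289779] [np.float64(8.12472349736241e-05), np.float64(8.124723497347699e-05)]
[0.5465887  0.0340785  0.11013148] [np.float64(0.00013684177856949676), np.float64(0.0001368417785696347)]
[0.4916216  0.06345007 0.10800199] [np.float64(8.278814124332829e-05), np.float64(8.278814124332984e-05)]
[0.54984575 0.05599298 0.10852936] [np.float64(6.47087881287116e-05), np.float64(6.470878812875421e-05)]
mean [0.51926926 0.04876415 0.10989016]
[0.51919823 0.04869965 0.11      ] angle -7.255406536702464 len 0.0584940530477598
[0.51917443 0.04868318 0.11      ] angle -7.447029065290302 len 0.058105406930013134
[0.51980653 0.04697136 0.11      ]
```

View pics/w5k.png

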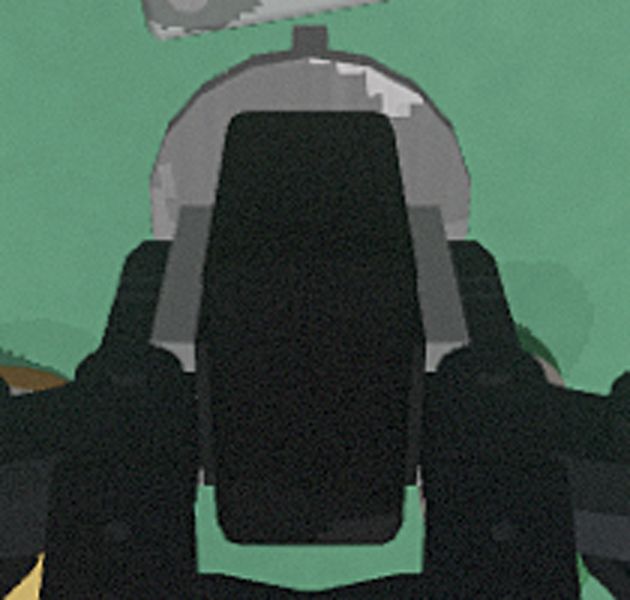

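View pics/s5c.png

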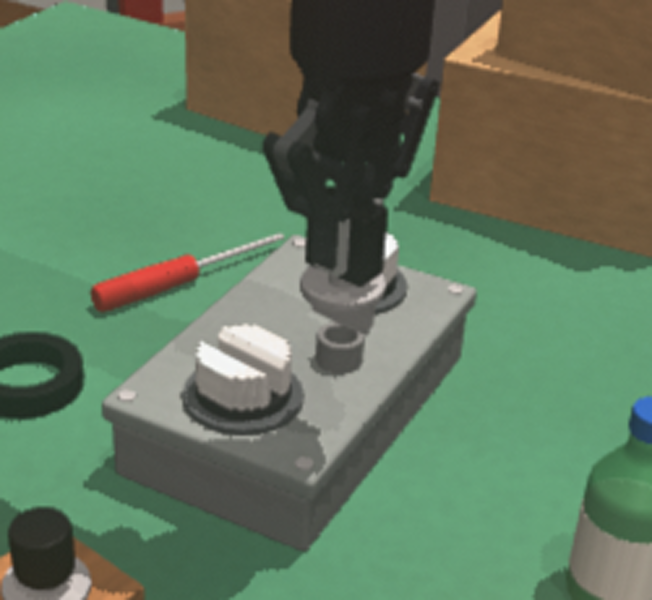

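```bash
python3 - <<'E'
from h import *
import pickle
o5=pickle.load(open('w5.pkl','rb'));Rt=R.from_quat(o5['tool_rot']).as_matrix();e=np.array(o5['eef_pos'])
g=.0168
for n,p,dz in(('bladetip',(310,26),-.061),('top cam side',(311,340),.023),('top far',(311,545),.023),('flangeL',(151,190),-.031),('flangeR',(470,190),-.031)):
    for gg in(.0168,.019):
        x=atz('wrist',(p[0]/3+220-.3,p[1]/3+230-.3),e[2]+gg+dz,o5); print(n,gg,np.round(1000*(Rt.T@(x-e)),1))
E
```

```text
bladetip 0.0168 [21.3  0.2 44.2]
bladetip 0.019 [22.   0.2 42. ]
top cam side 0.0168 [ 12.8   0.3 -39.8]
top cam side 0.019 [ 14.3   0.3 -42. ]
top far 0.0168 [-19.8   0.3 -39.8]
top far 0.019 [-17.6   0.3 -42. ]
flangeL 0.0168 [  3.9 -25.   14.2]
flangeL 0.019 [  5.1 -24.7  12. ]
flangeR 0.0168 [ 3.9 25.6 14.2]
flangeR 0.019 [ 5.1 25.3 12. ]
```

send_rows(
  targets=[
    [[-4,0.42,0,0,1.5],[-7,0.42,-2,0,1.5],[-7.62,0.42,-4,0,1.5],[-7.62,0.42,-4,0,1.5],[-7.62,0.42,-4,0,1.5]],
  ],
)

```text
clock: 7.88
eef_pos: [0.5199, 0.0478, 0.1703]
tool_rot: [0.066, 0.998, 0.0, 0.001]
ft_force: [1.7, -0.5, -1.9]
grip_width: 0.0235
```

```bash
python3 look.py w6; python3 - <<'E'
import cv2
i=cv2.imread('pics/w6.png');cv2.imwrite('pics/w6c.png',cv2.resize(i[150:350,200:450],(750,600),interpolation=cv2.INTER_CUBIC))
E
```

```text
7.88 [0.5199 0.0478 0.1703] xang 172.46272054890483 z [ 0.002  0.    -1.   ] [ 0.09  0.32 -0.05  1.2  -0.    0.22] [ 1.7 -0.5 -1.9] [ 0.01 -0.05 -0.03] 0.023467180743341406
```

View pics/w6c.png

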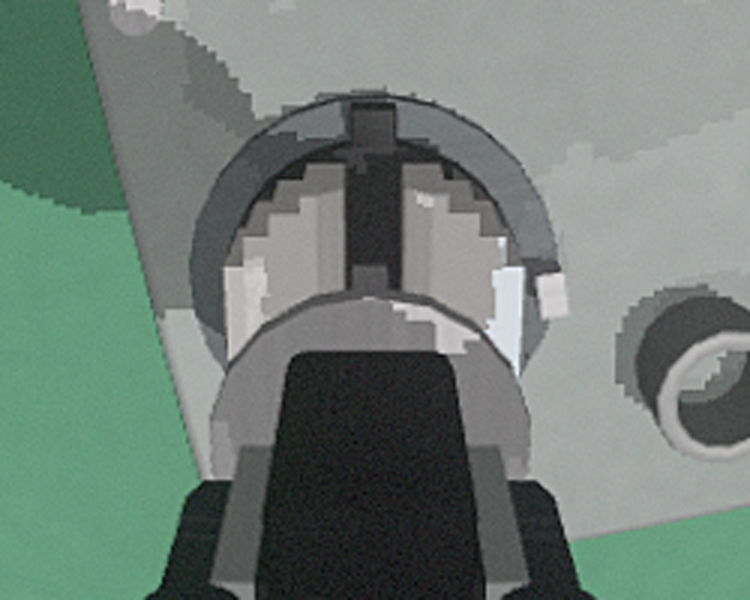

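send_rows(
  targets=[
    [[-0.05,0.06,-0.8,0,1.5],[-0.05,0.06,-1.5,0,1.5],[-0.05,0.06,-2.1,0,1.5],[-0.05,0.06,-2.7,0,1.5],[-0.05,0.06,-2.7,0,1.5]],
  ],
)

```text
clock: 8.55
eef_pos: [0.5178, 0.0488, 0.1416]
tool_rot: [0.065, 0.998, -0.0, -0.001]
ft_force: [0.7, 0.6, -1.6]
grip_width: 0.0233
```

send_rows(
  targets=[
    [[0.05,0,-0.4,0,1.5],[0.05,0,-0.7,0,1.5],[0.05,0,-0.95,0,1.5],[0.05,0,-1.1,0,1.5],[0.05,0,-1.1,0,1.5]],
  ],
)

```text
clock: 9.18
eef_pos: [0.5187, 0.0488, 0.1312]
tool_rot: [0.065, 0.998, -0.0, -0.0]
ft_force: [0.3, 0.1, -2.0]
grip_width: 0.0235
```

```bash
python3 look.py w7; python3 - <<'E'
from h import *
S=vision.camera('scene');save('s7',S)
cv2.imwrite('pics/s7c.png',cv2.resize(S[130:330,230:480,::-1],(750,600),interpolation=cv2.INTER_CUBIC))
E
```

```text
9.18 [0.5187 0.0488 0.1312] xang 172.50563416898967 z [-0.  0. -1.] [ 0.09  0.35 -0.12  1.11  0.    0.22] [ 0.3  0.1 -2. ] [ 0.09  0.02 -0.03] 0.023463412703849388
```

View pics/s7c.png

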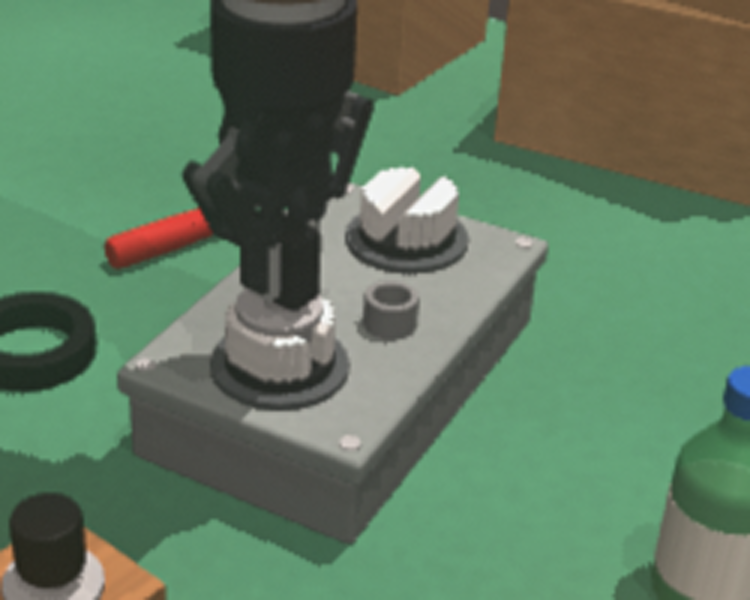

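View pics/w7.png

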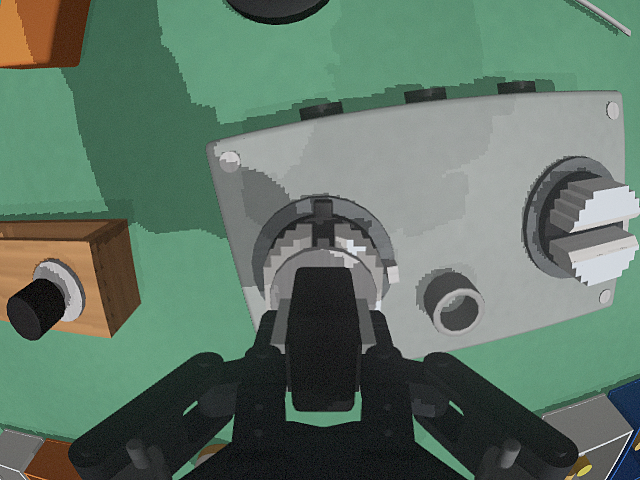

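send_rows(
  targets=[
    [[0,0,-0.1,0,1.5],[0,0,-0.1,-0.15,1.5],[0,0,-0.1,-0.3,1.5],[0,0,-0.1,-0.45,1.5],[0,0,-0.1,-0.6,1.5],[0,0,-0.1,-0.75,1.5],[0,0,-0.1,-0.9,1.5],[0,0,-0.1,-1.05,1.5],[0,0,-0.1,-1.2,1.5],[0,0,-0.1,-1.35,1.5],[0,0,-0.1,-1.42,1.5],[0,0,-0.1,-1.42,1.5]],
  ],
)

```text
clock: 10.78
eef_pos: [0.5187, 0.0488, 0.1303]
tool_rot: [0.7, 0.714, -0.0, -0.0]
ft_force: [0.4, -0.5, -3.0]
grip_width: 0.0233
```

```bash
python3 look.py w8
```

```text
10.78 [0.5187 0.0488 0.1303] xang 91.19845568045805 z [-0. -0. -1.] [ 0.09  0.35 -0.12  1.1   0.    1.64] [ 0.4 -0.5 -3. ] [ 0.04  0.04 -0.03] 0.02325467133724212
```

View pics/w8.png

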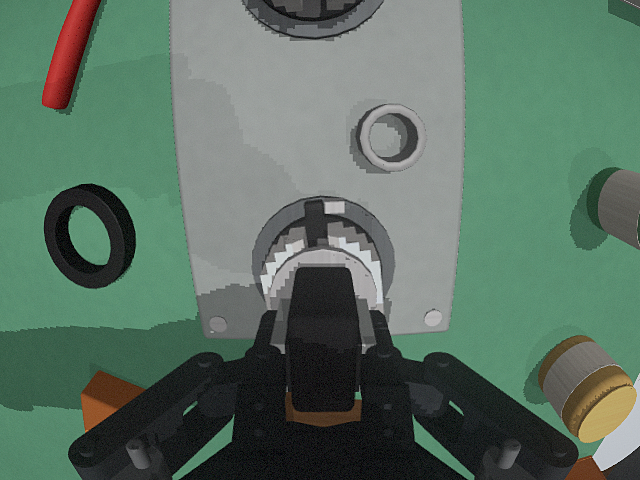

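send_rows(
  targets=[
    [[0,0,0,-0.06,1.5],[0,0,0,-0.1,1.5],[0,0,0,-0.1,1.5]],
  ],
)

```text
clock: 11.2
eef_pos: [0.5187, 0.0488, 0.1303]
tool_rot: [0.734, 0.679, -0.0, -0.0]
ft_force: [-0.1, -0.5, -2.1]
grip_width: 0.0235
```

```bash
python3 look.py w9
```

```text
11.2 [0.5187 0.0488 0.1303] xang 85.49212111642002 z [-0.  0. -1.] [ 0.09  0.35 -0.12  1.1   0.    1.74] [-0.1 -0.5 -2.1] [-0.02  0.09  0.03] 0.02354083161065559
```

send_rows(
  targets=[
    [[0,0,0,-0.03,1.5],[0,0,0,-0.05,1.5],[0,0,0,-0.05,1.5]],
  ],
)

```text
clock: 11.62
eef_pos: [0.5187, 0.0488, 0.1303]
tool_rot: [0.751, 0.66, -0.0, 0.0]
ft_force: [-0.4, -0.1, -1.2]
grip_width: 0.0233
```

```bash
python3 look.py w10; python3 - <<'E'
import cv2
i=cv2.imread('pics/w10.png');cv2.imwrite('pics/w10c.png',cv2.resize(i[150:350,200:450],(750,600),interpolation=cv2.INTER_CUBIC))
E
```

```text
11.62 [0.5187 0.0488 0.1303] xang 82.65292157684651 z [-0. -0. -1.] [ 0.09  0.35 -0.12  1.1  -0.    1.79] [-0.4 -0.1 -1.2] [-0.16  0.18  1.28] 0.023288987878151746
```

View pics/w10c.png

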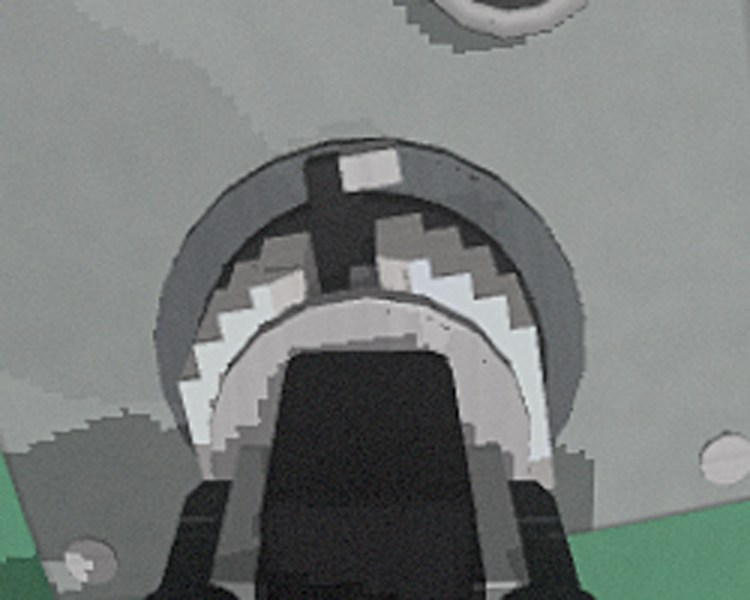

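send_rows(
  targets=[
    [[0,0,-0.05,0.05,1.5],[0,0,-0.1,0.1,1.5],[0,0,-0.1,0.1,1.5]],
  ],
)

```text
clock: 12.05
eef_pos: [0.5193, 0.0488, 0.1301]
tool_rot: [0.718, 0.696, 0.001, 0.0]
ft_force: [-1.6, 0.0, 4.3]
grip_width: 0.0231
```

```bash
python3 look.py w11
```

```text
12.05 [0.5193 0.0488 0.1301] xang 88.14611125414062 z [ 0.002  0.    -1.   ] [ 0.09  0.35 -0.12  1.1   0.    1.7 ] [-1.6  0.   4.3] [0.03 0.37 0.01] 0.023095710177873534
```

send_rows(
  targets=[
    [[0,0,0,0,3.5],[0,0,0,0,5],[0,0,0,0,8.5],[0,0,0,0,8.5],[0,0,0,0,8.5],[0,0,0,0,8.5],[0,0,2,0,8.5],[0,0,5,0,8.5],[0,0,9,0,8.5],[0,0,12,0,8.5],[0,0,12,0,8.5]],
  ],
)

```text
clock: 13.48
eef_pos: [0.5205, 0.0489, 0.2521]
tool_rot: [0.718, 0.696, 0.002, 0.002]
ft_force: [-0.2, 0.1, -0.5]
grip_width: 0.0851
```

```bash
python3 look.py w12 key_grip slot_a; python3 - <<'E'
from h import *
S=vision.camera('scene');save('s12',S)
cv2.imwrite('pics/s12c.png',cv2.resize(S[130:330,230:480,::-1],(750,600),interpolation=cv2.INTER_CUBIC))
E
```

```text
13.47 [0.5205 0.0489 0.2521] xang 88.27535312750831 z [ 0.006  0.001 -1.   ] [0.09 0.27 0.1  1.39 0.   1.69] [-0.2  0.1 -0.5] [ 0.03 -0.01 -0.03] 0.08506034651809088
key_grip [(array([322.7, 233.2]), 0.79)]
slot_a [(array([311.8, 192. ]), 0.74)]
```

View pics/w12.png

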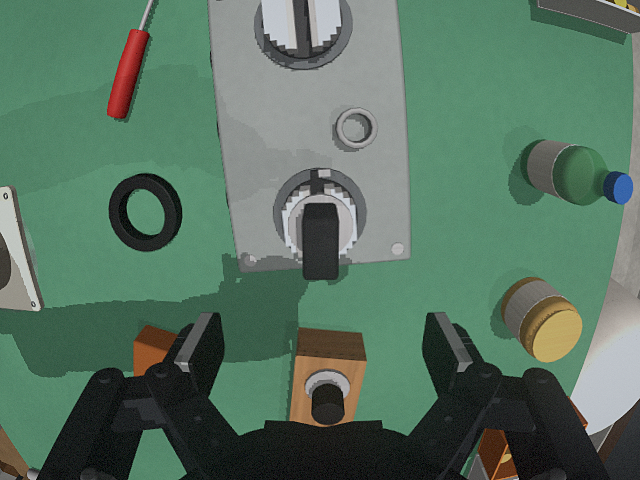

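View pics/s12c.png

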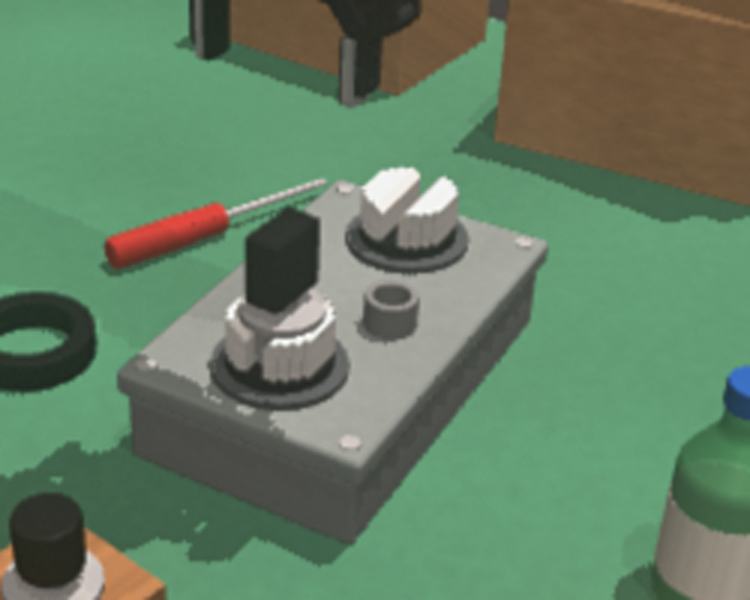

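```bash
python3 - <<'E'
import cv2
i=cv2.imread('pics/w12.png');cv2.imwrite('pics/w12c.png',cv2.resize(i[150:290,240:415],(750,600),interpolation=cv2.INTER_CUBIC))
E
```

```text
(no output)
```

View pics/w12c.png

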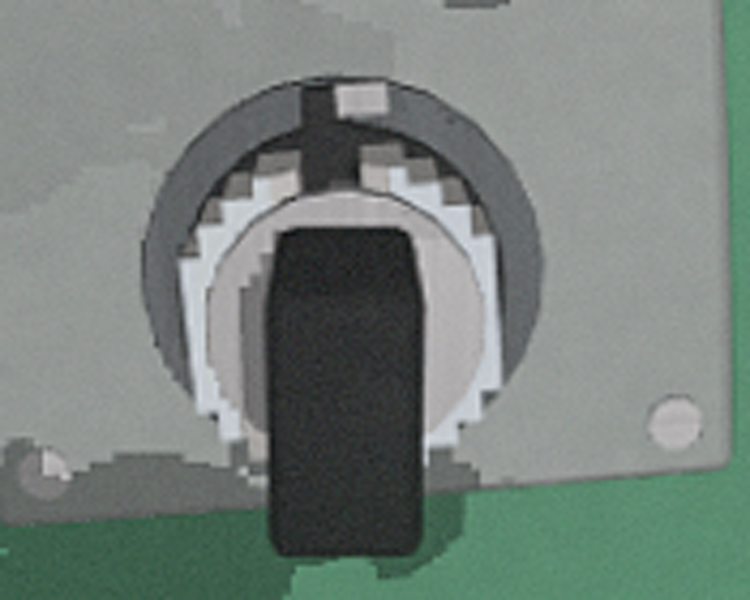

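```bash
python3 - <<'E'
from h import *
import pickle
o=pickle.load(open('w12.pkl','rb'))
s=750/175
f=lambda p:(p[0]/s+240-.4,p[1]/s+150-.4)
for z in(.07,.075):
    L=[atz('wrist',f(p),z,o) for p in((142,262),(150,200),(190,140),(250,95),(340,76),(440,97),(500,147),(535,205),(543,262))]
    L=np.array(L)[:,:2]; A=np.c_[2*L,np.ones(len(L))];c=np.linalg.lstsq(A,(L**2).sum(1),rcond=None)[0]
    p=atz('wrist',f((318,83)),z,o)[:2]; d=p-c[:2]
    print(z,c[:2],np.sqrt(c[2]+c[0]**2+c[1]**2),p,np.degrees(np.arctan2(d[1],d[0])))
# jaw inner edges at top z .11 (cream/white boundaries unclear) : jaw outer left edge & right edge
for p,q in (((178,262),(197,412)),((495,235),(502,390))):
    a=atz('wrist',f(p),.11,o);b=atz('wrist',f(q),.11,o);d=a-b;print(a,b,np.degrees(np.arctan2(d[1],d[0])))
# box edges at z .07
i=[((211,0),(241,270)),((398,0),(409,258))]
for p,q in i:
    a=atz('wrist',p,.07,o);b=atz('wrist',q,.07,o);d=a-b;print(a,b,np.degrees(np.arctan2(d[1],d[0])))
E
```

```text
0.07 [0.51877837 0.0479056 ] 0.04283273238196571 [0.51519139 0.08891998] 94.99818323648677
0.075 [0.51883069 0.04921871] 0.04217389063869352 [0.51529888 0.08960222] 94.99818323648734
[0.48892526 0.06205117 0.11      ] [0.49066041 0.03251762 0.11      ] 93.3623582919976
[0.54758704 0.06524268 0.11      ] [0.54876736 0.03502422 0.11      ] 92.2368139681811
[0.42938801 0.24981739 0.07      ] [ 0.44110197 -0.00509626  0.07      ] 92.6310436817124
[0.59324399 0.24143134 0.07      ] [0.60314311 0.00193385 0.07      ] 92.36685112831863
```

```bash
python3 -c "
from workcell import bot
print(bot.job_done())"
```

```text
the job is handed in; nothing more can be done
None
```

I took the flat-bladed key from the rack, put its blade into the open lock's slot and turned it clockwise until the lock hit its stop. The job was handed in after about 13.5 s of the 42 s. No verdict was reported.

- **Reaching the stop:** the reaction torque rose from about 0 to 1.3 N m at the end of the turn. I then eased back about 5.5°, which is within the blade's play, before letting go.
- **Lock turn:** in the last wrist picture the jaws lie at 92.2–93.4° against 92.4–92.6° for the box's length, so they agree within about 1°. A third estimate, from the slot's end on the base ring, gave 95°. I put less weight on it because a marker covers part of that slot end.
- **Key and other lock:** the key stands upright with its flange on the jaws. The other lock looks unchanged, with its slot along the box.
- **Gripper and forces:** the fingers are open and the gripper stands clear above the key. The contact forces I read stayed under about 5 N.
- **Measurement spread:** estimates of how far off-centre along the blade I gripped the key varied by 2–4 mm. The blade still went in without resistance.

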